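Clear the ladle, stow the whisk and latch the glass

ROBOT

A 6-joint arm with a two-finger parallel gripper is mounted at the origin on the work surface. World frame = base frame: x ahead of the robot, y to its left, z up, the work surface at z = 0. Lengths are in mm, angles in rad, forces in N, time in s.
With the tool pointing down it reaches from about 300 to 875 mm from the base axis. Payload 4.2 kg.
Tool frame: the origin (TCP) lies at the very end of the fingers, on their centre line; the grasp point (between the pads) lies 19 mm behind it; z points along the fingers, y is the line along which they close (so a half turn about z gives the same grasp; the last joint's range is limited). The gripper opens to 85 mm and grips with 20 to 120 N. Pads are 22 mm wide; open, the fingers measure 114 mm over their backs; the gripper's body (76 mm by 85 mm) begins 54 mm behind the grasp point. The pads swing forward as they close: fully open they stand 13 mm farther back than shut.
Start: joints at [-1.255, 0.32, 1.565, -0, 1.257, -0.02], TCP at [189.48, -542.898, 231.338] pointing down, gripper open.
Joint ranges: [-3.11, 3.11], [-0.84, 2.01], [0.21, 2.61], [-1.34, 4.49], [0.05, 2.63], [-2.56, 2.56]. Speed limits (rad/s): [2.57, 2.57, 3.14, 3.14, 3.14, 3.14].

INTERFACE

Orientations are given as a unit quaternion [w, x, y, z].
In Python, from plant import * gives the robot as it stands.
- The arm moves only by the shell command python3 -m crank 'ROWS' [OPENING]. ROWS is JSON, a list of rows, each a list of 2 entries, a list of its own where there are three numbers: the shift along the tool's x, y, z as a fraction of full scale, then the turn, a rotation vector about the tool's x, y, z as a fraction of full scale. In form: [[[dx, dy, dz], [ax, ay, az]], ...]. A call has 1 to 12 rows; each row is the pose to reach, as a shift and turn from the pose commanded when the call began, along the tool's axes at that moment; what a row does not reach only later rows make up. Full scale, the value 1, is 150 mm for a shift and 2 rad for a turn. A row lasts 1/10 s, in which the tool goes at most 50 mm and 8.59 degrees, less where a joint would pass 70% of its speed; a pose out of reach is approached as far as the arm can. A call with a number of a shift or a turn outside -1 to 1 is refused whole. A call with a gripper value outside its range is refused whole. OPENING is the opening, from 0 (shut) to 1 (fully open), set as the call begins (- or left out, the last holds). The fingers move at their own pace and stop on an object; the grip force is fixed at half the most. Time passes only in rows, so rows that repeat a pose let the fingers close. It gives the time, the measured TCP pose, the force, the opening and the grip force at its end, in the units of the state.
- state(): the state, without advancing time (a new reading comes with each control period).
- snapshot(name): name is "scene" or "top" or "wrist"; returns (picture, depth): 480x640x3 uint8, red, green, blue; 480x640 float32, mm along the optical axis (not along the pixel's ray), 0 where there is no reading.
- camera_info(name): a dict with "intrinsics" (3x3 intrinsics, pixels), "R" (3x3) and "t" (3): a world point X has camera coordinates R X + t. Camera axes: x right, y down, z forward; pixel columns grow to the right and rows downward; lengths in mm; the calibration is good to about 2 mm. A picture is of the moment at which its call begins: read the wrist's pose just before it. camera_info takes no time and is no camera call; for the wrist camera it gives the pose at the moment of the call.
- job_done(): hands the job in; it is judged then, once.
The state is a dict: "time": time; "joints": joint angles; "dq": joint speeds; "effort": joint torques, N m; "tool_pos": TCP position; "ee_rot": TCP orientation; "contact_force": force on the tool from outside, world axes, zero at the start; "wrist_torque": the same for the moment, N m; "gripper_width": opening from 0.0 (shut) to 1.0 (fully open); "grip_force": force on a finger pad.
Only numpy, scipy, OpenCV 4.12 (cv2) and the standard library are available. Lean on these libraries where they do the work, as an engineer would, in place of code of your own. Each camera call takes 0.05 s, during which the arm holds its last target. There are 200 camera calls.

TASK

Put the flat whisk away in the low steel utensil cabinet on the bench. The ladle lies in the way of its sliding glass: first lift it off and set it down gently with its bowl in the middle of the white plate, then slide the glass all the way open, lay the whisk flat in the well lengthwise, slide the glass fully shut, and only then throw the latch lever so that its arm sits over the notch in the quadrant. Leave the bamboo spoon, pitcher and steel bowl alone, and the plate where it stands.

Things in the scene. Friction and masses are not known exactly. Their poses are not given: they have to be found in the camera images.
- cabinet: Fixed low steel cabinet, 270 (x) by 310 mm (y); origin: centre of underside, z up. Rims at x = +-130 and y = -150 (10 thick) 72 mm high. +y half: well under the glass. -y half (y -145 to 0): solid recessed deck, top z = 56, over which the glass slides open. Grey latch housing 130 by 100, 60 high, on its +y end. Turned up to 0.15 rad from the world axes.
- well (a point): Centre of the well's floor, 8 mm above the bench; axes as the cabinet's. The well is 250 mm along x, 145 mm along y, and 50 mm deep from its floor to the underside of the glass.
- glass (a joint): Travel of the sliding glass in m: 0 = shut (over the well), 0.140 = fully open (over the deck). Grows as the glass moves towards the cabinet's -y. About 2 N of friction; stays where left. It can not open fully while something lies on the deck.
- glass_handle (a point): Centre of the glass's handle, an aluminium bar 90 mm long along the cabinet's x, 14 thick (y), 14 high, on two feet at the middle of the glass; the point is 91 mm above the bench, the bar's top 98, the top of the framed glass 68. The framed glass is 246 by 144, 10 mm thick, and moves with this point.
- latch (a joint): Latch lever angle in rad about a vertical axis at cabinet x = 45, y = 215 mm, range 0 to 1.45, counter-clockwise from above. At 0 the arm points along the cabinet's -x (free); it turns towards the glass (-y). 1.0 = over the notch. Light friction (1.5 N at the grip) holds it where left; no click.
- latch_grip (a point): Grip point of the lever's upright round black post, 16 mm in diameter, 85 mm from the lever's axis; the post stands from the arm's top (86 mm) up to 128 mm above the bench, this point is at 110 mm. The steel arm below is 14 mm wide.
- notch (a point): Where latch_grip is when the lever is in the marked notch, the only gap (about 14 mm, with a dark line in it) in the raised steel quadrant strip on the grey housing, 52 mm from the lever's axis.
- ladle: Aluminium ladle, 185 mm long, about 0.14 kg, lying on the cabinet's deck, bowl up. Origin under the bowl's centre at its foot (foot 32 across; bowl 68 across, 30 high), z up. Handle along -x: round bar 12 mm thick, falling from 25 mm above the foot at the bowl to the foot's level at its tail, 151 mm from the origin.
- ladle_grip (a point): Good place to grip the ladle's handle across: on the bar's axis at x = -55 mm, 22.5 mm above its foot.
- plate: White ceramic plate, 160 mm across, 16 mm high, loose on the bench; origin at the centre of its underside.
- plate_in (a point): Centre of the plate's inner floor, where the ladle's foot goes.
- whisk: Flat steel whisk, 190 mm long, about 0.13 kg, lying flat. Origin at its middle on the underside; square handle 16 by 16 mm along -x to -95, flat wire loops (56 wide, 4 mm thick) along +x to 95. Either way round will do in the well, lengthwise along the cabinet's x.
- whisk_grip (a point): Good place to grip the whisk's handle across (along the whisk's y): 25 mm from the middle on the handle, 8 mm above its underside.
- spoon: Bamboo spoon, 190 mm long, 9 mm thick, lying on the bench; bystander. It may lie in either of the two places where the whisk may lie. Origin near the middle, bowl along +x.
- pitcher: White plastic pitcher, 112 mm across, 180 mm high, standing on the bench beyond the cabinet's latch; bystander. Origin under its centre.
- bowl: Steel bowl, 120 mm across, 50 mm high, at the right near the robot; bystander. Origin under its centre.
Mind the look-alikes: they are no part of the job. Leave any pink or red look-alike of the ladle alone.

How it is judged:
By the outcome, as a careful person would: the job done as asked, in the order asked, and still so for the second after the job is handed in, with the robot touching nothing.
It also fails if it takes over 72 s, if anything falls off the work surface, if the arm or the gripper's body presses on something with over 40 N, if the wrist force passes 120 N, or if a joint passes its speed limit or range.

## Working session

There is one attempt and no reset: what is moved stays moved. The work goes in short steps, Python scripts to look and compute and a shell command to move; the robot and the scene stay as the last step left them, time stands still between calls to the robot, and variables do not carry over. Pictures are saved under pics/ and viewed, at most 14 in all, crops included, and the job is handed in when it is done.

```bash
mkdir -p pics; ls; cat > h.py <<'E'
from plant import *
import numpy as np, cv2
from scipy.spatial.transform import Rotation as Rn
def snap(name,fn=None):
    ci=camera_info(name); im,d=snapshot(name)
    np.savez(f'/tmp/{name}.npz',im=im,d=d,K=ci['intrinsics'],R=ci['R'],t=ci['t'])
    if fn: cv2.imwrite('pics/'+fn,im[:,:,::-1])
    return im,d
def load(name):
    z=np.load(f'/tmp/{name}.npz'); return z['im'],z['d'],z['K'],z['R'],z['t']
def cloud(name):
    im,d,K,R,t=load(name); v,u=np.mgrid[:480,:640]
    P=np.stack([(u-K[0,2])/K[0,0]*d,(v-K[1,2])/K[1,1]*d,d],-1)
    return im,(P-t)@R   # R^T (P-t)
def proj(name,X):
    im,d,K,R,t=load(name); c=np.atleast_2d(X)@R.T+t; p=c@K.T; return p[:,:2]/p[:,2:]
def rows(target, yaw_closing=None):
    """shift in tool axes (fractions) to TCP target; turn fraction about tool z so that tool y lies along yaw (mod pi)"""
    s=state(); q=s['ee_rot']; R=Rn.from_quat([q[1],q[2],q[3],q[0]]).as_matrix()
    sh=R.T@(np.array(target)-s['tool_pos'])/150
    out=[np.round(sh,3)]
    if yaw_closing is not None:
        z=np.array([0,0,-1.]);y=np.array([np.cos(yaw_closing),np.sin(yaw_closing),0])
        best=[]
        for sg in (1,-1):
            T=np.stack([np.cross(sg*y,z),sg*y,z],1); best.append(Rn.from_matrix(R.T@T).as_rotvec()/2)
        out.append([np.round(b,3) for b in best])
    return out
E
python3 - <<'E'
from h import *
snap('top','top1.png');snap('scene','scene1.png');s=state();print({k:np.round(v,3) for k,v in s.items()})
E
```

```text
pics
{'time': np.float64(0.1), 'joints': array([-1.255,  0.32 ,  1.566, -0.   ,  1.257, -0.02 ]), 'dq': array([ 0.001, -0.002, -0.004,  0.   ,  0.002,  0.001]), 'effort': array([ 1.0000e-03, -4.1641e+01, -2.3470e+01,  0.0000e+00,  5.0000e-03,
       -0.0000e+00]), 'tool_pos': array([ 189.317, -542.492,  230.57 ]), 'ee_rot': array([-0.001,  0.986,  0.167, -0.   ]), 'contact_force': array([ 0.077,  0.591, -1.277]), 'wrist_torque': array([ 0.005, -0.015, -0.02 ]), 'grip_force': np.float64(0.0), 'gripper_width': np.float64(0.999)}
```

View pics/top1.png

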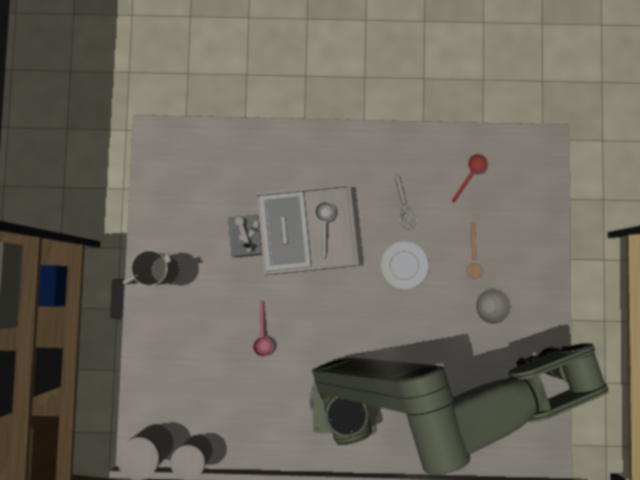

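View pics/scene1.png

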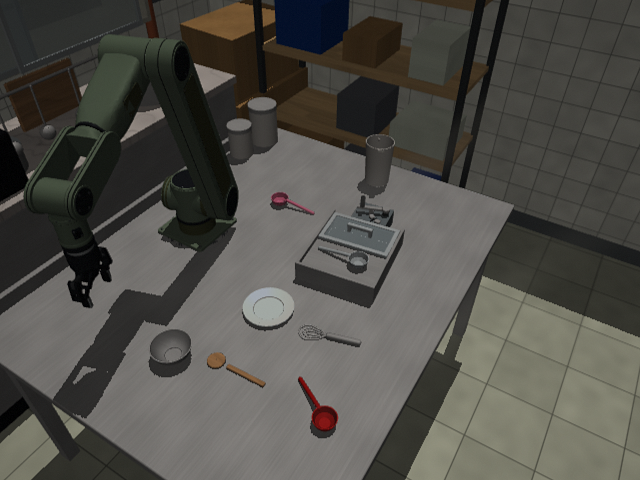

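Top view: candidates for the ladle are steel/aluminium on the deck (327,212), red (478,163) and pink (264,346); the choice is the metal one on the deck. The whisk is at (404,202), with the spoon (474,250) as its look-alike. The plate is at (405,265) and the lever by (243,230).

```bash
python3 - <<'E'
from h import *
im,P=cloud('top')
for n,(u,v) in dict(ladlebowl=(327,212),ladletail=(324,257),handle=(284,230),plate=(405,265),wh_h=(400,178),wh_l=(408,220),lever=(239,222),housing=(233,245),c1=(260,195),c2=(353,188),c3=(360,265),c4=(266,273),pitcher=(150,268),base=(340,410)).items(): print(n,(u,v),np.round(P[v,u]))
a=cv2.resize(im[160:300,210:500],None,fx=2.7,fy=2.7,interpolation=cv2.INTER_CUBIC);cv2.imwrite('pics/crop1.png',a[:,:,::-1])
print(rows([560,-50,430],0))
E
```

```text
ladlebowl (327, 212) [617.  71.  61.]
ladletail (324, 257) [468.  78.  68.]
handle (284, 230) [550. 208. 100.]
plate (405, 265) [ 451. -194.    7.]
wh_h (400, 178) [ 747. -174.   -1.]
wh_l (408, 220) [ 604. -204.   -8.]
lever (239, 222) [575. 355.  83.]
housing (233, 245) [502. 376.  59.]
c1 (260, 195) [668. 293.  60.]
c2 (353, 188) [710. -15.  -5.]
c3 (360, 265) [448. -44.  -2.]
c4 (266, 273) [412. 264.  73.]
pitcher (150, 268) [421. 656.  23.]
base (340, 410) [ 12.  20. 213.]
[array([ 3.415, -2.288, -1.326]), [array([-0.001, -0.   , -0.618]), array([-0.001,  0.001,  0.953])]]
```

View pics/crop1.png

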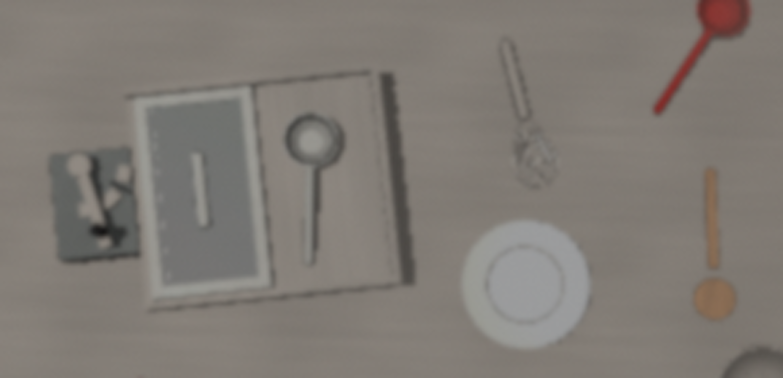

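The crop confirms the metal ladle at crop (313,140), with its handle down to (308,262). The whisk handle points up at (512,75). The latch pivot is at (80,160) and the black post at (105,235).

```bash
R='' 
python3 -m crank '[[[0.3,-0.17,-0.13],[0,0,0]],[[0.6,-0.34,-0.26],[0,0,0]],[[0.91,-0.51,-0.38],[0,0,0]],[[0.91,-0.51,-0.38],[0,0,0]]]' 1
python3 -m crank '[[[0.3,-0.17,-0.13],[0,0,0]],[[0.6,-0.34,-0.26],[0,0,0]],[[0.91,-0.51,-0.38],[0,0,0]],[[0.91,-0.51,-0.38],[0,0,0]]]' 
python3 -m crank '[[[0.3,-0.17,-0.13],[0,0,0.05]],[[0.6,-0.34,-0.26],[0,0,0.1]],[[0.91,-0.51,-0.38],[0,0,0.108]],[[0.91,-0.51,-0.38],[0,0,0.108]],[[0.91,-0.51,-0.38],[0,0,0.108]],[[0.91,-0.51,-0.38],[0,0,0.108]]]' 
python3 - <<'E'
from h import *
s=state();print({k:np.round(v,3) for k,v in s.items() if k in('time','joints','tool_pos','ee_rot')})
snap('wrist','w1.png');im,d,K,R,t=load('wrist');print(-R.T@t,R,K)
E
```

```text
time: 0.5
tool_pos: [295.4, -423.3, 290.0]
ee_rot: [0.001, 0.986, 0.169, 0.001]
contact_force: [0.6, -1.2, -0.7]
gripper_width: 1.001
grip_force: 0.0
time: 0.9
tool_pos: [399.1, -306.3, 346.6]
ee_rot: [0.001, 0.986, 0.169, 0.001]
contact_force: [0.1, 0.2, -0.4]
gripper_width: 0.999
grip_force: 0.0
time: 1.5
tool_pos: [499.9, -192.0, 401.3]
ee_rot: [0.0, 0.998, 0.06, -0.001]
contact_force: [-0.6, -0.9, 0.3]
gripper_width: 1.004
grip_force: 0.0
{'time': np.float64(1.5), 'joints': array([-3.870e-01,  2.010e-01,  1.311e+00, -1.000e-03,  1.632e+00,
        1.064e+00]), 'tool_pos': array([ 499.851, -191.986,  401.341]), 'ee_rot': array([ 0.   ,  0.998,  0.06 , -0.001])}
[ 570.83094713 -183.64579473  542.24867872] [[ 1.18677420e-01 -9.92932839e-01  2.16175510e-04]
 [-9.52513485e-01 -1.13784923e-01  2.82437697e-01]
 [-2.80417067e-01 -3.37248872e-02 -9.59285620e-01]] [[373.53435738   0.         312.8777805 ]
 [  0.         373.53435738 239.29584299]
 [  0.           0.           1.        ]]
```

View pics/w1.png

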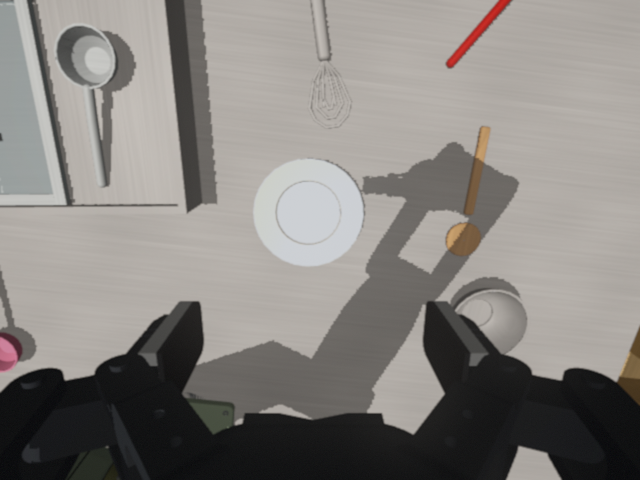

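The wrist view shows the plate at (308,212), the whisk handle (317,20)–(322,58) and loops to (330,127), and the ladle bowl at (87,57) with its tail at (101,185). Next a look over the cabinet.

```bash
cp /tmp/wrist.npz /tmp/wristA.npz
python3 -m crank '[[[0.06,-0.33,-0.03],[0,0,0]],[[0.13,-0.66,-0.07],[0,0,0]],[[0.19,-1,-0.1],[0,0,0]]]' 
python3 -m crank '[[[0.06,-0.33,-0.03],[0,0,0]],[[0.13,-0.66,-0.07],[0,0,0]],[[0.19,-1,-0.1],[0,0,0]],[[0.19,-1,-0.1],[0,0,0]],[[0.19,-1,-0.1],[0,0,0]],[[0.19,-1,-0.1],[0,0,0]]]' 
python3 - <<'E'
from h import *
s=state();print({k:np.round(v,3) for k,v in s.items() if k in('time','joints','tool_pos','ee_rot')})
snap('wrist','w2.png')
import shutil;shutil.copy('/tmp/wrist.npz','/tmp/wristB.npz')
im,P=cloud('wristA'); g=im.astype(int)
Z=P[...,2]
# plate: white, z 5..20
m=(Z>3)&(Z<22)&(g.min(2)>150)&(abs(P[...,0]-451)<120)&(abs(P[...,1]+194)<120)
c=P[m];print('plate',m.sum(),np.round(c[:,:2].min(0)),np.round(c[:,:2].max(0)),(c[:,:2].min(0)+c[:,:2].max(0))/2, np.percentile(c[:,2],[2,50,98]))
cc,r=cv2.minEnclosingCircle(c[:,:2].astype(np.float32));print(cc,r)
# whisk handle by height
m=(Z>8)&(Z<25)&(P[...,0]>560)&(abs(P[...,1]+190)<60)
c=P[m];print('whisk',m.sum(),c.min(0),c.max(0)); vx=cv2.fitLine(c[:,:2].astype(np.float32),cv2.DIST_HUBER,0,.01,.01).ravel();print(vx, np.arctan2(vx[1],vx[0]))
E
```

```text
time: 1.85
tool_pos: [509.9, -42.9, 416.5]
ee_rot: [0.0, 0.998, 0.058, -0.001]
contact_force: [1.4, 0.9, 0.0]
gripper_width: 1.001
grip_force: 0.0
time: 2.45
tool_pos: [520.9, 108.0, 431.6]
ee_rot: [0.001, 0.998, 0.059, -0.0]
contact_force: [-0.4, -0.8, 0.4]
gripper_width: 1.0
grip_force: 0.0
{'time': np.float64(2.45), 'joints': array([ 1.840e-01,  1.960e-01,  1.244e+00, -1.000e-03,  1.702e+00,
        1.637e+00]), 'tool_pos': array([520.859, 108.025, 431.57 ]), 'ee_rot': array([ 0.001,  0.998,  0.059, -0.   ])}
plate 8549 [ 373. -269.] [ 532. -111.] [ 452.54496474 -190.17343177] [ 3.16473211  9.35162595 15.32020309]
(452.64892578125, -190.13851928710938) 79.71843719482422
whisk 771 [ 651.17583543 -193.58170706    8.17859516] [ 726.12706428 -161.89417358   17.06830154]
[ 9.6344292e-01  2.6791367e-01  6.9131598e+02 -1.7798715e+02] 0.27122688
```

View pics/w2.png

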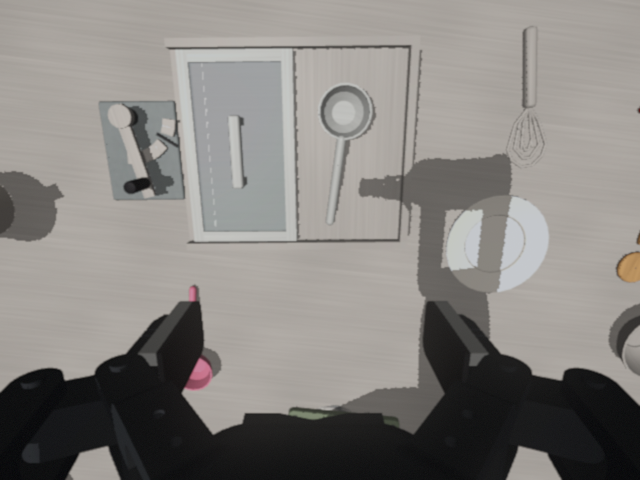

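The glass handle runs (236,117)–(238,187). The ladle bowl is at (345,110) with its tail at (332,222). The latch pivot is at (121,115) and the post at (137,185), with the notch gap (dark line) near (168,140). The whisk handle runs (530,28)–(530,105).

```bash
python3 - <<'E'
from h import *
im,P=cloud('wristB');X,Y,Z=P[...,0],P[...,1],P[...,2];v,u=np.mgrid[:480,:640]
def box(a,b,c,d): return (u>=a)&(u<=b)&(v>=c)&(v<=d)
def line(c):
    l=cv2.fitLine(c[:,:2].astype(np.float32),cv2.DIST_HUBER,0,.01,.01).ravel(); return l,np.arctan2(l[1],l[0])
def rep(n,m):
    c=P[m]; r=cv2.minAreaRect(c[:,:2].astype(np.float32)); l,a=line(c)
    print(n,m.sum(),'rect',np.round(r[0],1),np.round(r[1],1),'yaw%.3f'%(a if abs(a)<1.6 else a-np.pi),'z',np.round(np.percentile(c[:,2],[5,50,95]),1))
rep('handle',box(215,255,105,200)&(Z>85))
rep('glass',box(165,305,35,245)&(Z>60)&(Z<71)&box(178,297,52,240))
rep('bowlL',box(310,385,75,145)&(Z>76))
rep('ladlehandle',box(322,350,145,228)&(Z>61))
rep('post',box(110,165,160,215)&(Z>100))
rep('arm',box(100,165,95,200)&(Z>80)&(Z<100))
rep('rims',box(150,430,20,260)&(Z>69)&(Z<75)&box(300,430,30,260))
rep('whiskH',box(515,545,20,110)&(Z>8)&(Z<25))
rep('whiskL',box(500,550,108,170)&(Z>2)&(Z<12))
rep('strip',box(140,185,110,175)&(Z>62)&(Z<80))
rep('pitcher?',box(0,30,170,250)&(Z>30)) if (box(0,30,170,250)&(Z>30)).sum()>5 else 0
E
```

```text
handle 922 rect [558.8 164.8] [ 89.  103.9] yaw0.117 z [89.9 96.2 98. ]
glass 19675 rect [550.8 216.3] [242.4 159.5] yaw0.139 z [62.2 64.1 67.4]
bowlL 833 rect [614.9  81.1] [66.4 72.8] yaw-0.119 z [76.9 83.5 86. ]
ladlehandle 718 rect [534.1  81.4] [129.5  36.9] yaw0.012 z [65.8 75.7 84.2]
post 272 rect [541.  223.7] [ 15.6 236.9] yaw-1.162 z [102.8 125.2 328.4]
arm 1318 rect [539.1 337.4] [117.8  28.9] yaw0.375 z [82.1 85.2 88. ]
rims 3748 rect [572.1  56.7] [270.7 149.5] yaw0.175 z [69.3 70.7 72.8]
whiskH 1006 rect [ 706.5 -173.3] [109.   16.9] yaw0.270 z [ 9.3 13.6 15.6]
whiskL 618 rect [ 613.2 -196.1] [86.8 56.2] yaw0.262 z [2.1 3.2 6.4]
strip 660 rect [556.  304.4] [53.7 85.2] yaw-0.652 z [62.4 64.1 68.9]
pitcher? 16 rect [591.6 116.3] [0. 0.] yaw-0.201 z [572.6 572.6 572.6]
```

```bash
python3 - <<'E'
from h import *
im,P=cloud('wristB');Z=P[...,2];v,u=np.mgrid[:480,:640]
def box(a,b,c,d): return (u>=a)&(u<=b)&(v>=c)&(v<=d)
def rep(n,m):
    k=cv2.connectedComponentsWithStats(m.astype(np.uint8)); i=1+np.argmax(k[2][1:,4]); m=k[1]==i
    c=P[m]; r=cv2.minAreaRect(c[:,:2].astype(np.float32)); 
    l=cv2.fitLine(c[:,:2].astype(np.float32),cv2.DIST_HUBER,0,.01,.01).ravel()
    print(n,m.sum(),'rect',np.round(r[0],1),np.round(r[1],1),'ang %.3f'%np.deg2rad(r[2]),'line %.3f'%np.arctan2(l[1],l[0]),np.round(c.mean(0),1));return c
rep('handle',box(215,255,105,200)&(Z>93)&(Z<101))
rep('rim',box(165,430,20,260)&(Z>69)&(Z<75))
rep('frontrim',box(170,420,34,50)&(Z>69)&(Z<75))
rep('glass+',box(150,430,20,260)&(Z>61)&(Z<75))
rep('all',box(150,430,20,260)&(Z>50)&(Z<75))
c=rep('bowlL',box(310,385,75,145)&(Z>82)&(Z<90)); print(cv2.minEnclosingCircle(c[:,:2].astype(np.float32)))
rep('lhandle',box(322,350,145,228)&(Z>66)&(Z<90))
c=rep('post',box(110,165,160,215)&(Z>122)&(Z<131)); 
c=rep('pivot',box(100,140,95,130)&(Z>82)&(Z<110)); print(cv2.minEnclosingCircle(c[:,:2].astype(np.float32)))
rep('housing',box(90,182,90,210)&(Z>56)&(Z<62.5))
E
```

```text
handle 820 rect [553.5 209.1] [88.8 14.4] ang 0.124 line 0.123 [554.7 208.8  96.1]
rim 5284 rect [562.3 137. ] [270.5 310. ] ang 0.124 line 0.727 [588.   97.5  70.6]
frontrim 2271 rect [689.8 149.6] [ 15.8 303.1] ang 0.116 line -1.448 [691.9 145.6  70.6]
glass+ 26527 rect [562.2 137.1] [271.4 310.3] ang 0.126 line 0.078 [568.  183.   65.8]
all 48691 rect [559.3 160.2] [271.1 357.1] ang 0.123 line -1.532 [568.9 148.2  61.1]
bowlL 528 rect [617.6  79.6] [66.6 66.4] ang 0.858 line -0.080 [615.2  79.   84.2]
((613.9776000976562, 79.51671600341797), 37.16184997558594)
lhandle 670 rect [524.2  79.1] [107.5  11.9] ang 0.008 line 0.009 [529.4  79.4  75.9]
post 148 rect [500.8 326.7] [14.6 15.1] ang 0.107 line -1.118 [500.9 325.9 126.1]
pivot 511 rect [578.9 355.9] [30.8 28.5] ang 0.117 line 0.504 [579.  354.7  86.1]
((577.7633056640625, 354.6072082519531), 17.47799301147461)
housing 5010 rect [536.9 340.4] [128.6 100.3] ang 0.118 line 0.233 [538.9 337.5  58.6]
```

```bash
python3 - <<'E'
from h import *
im,P=cloud('wristA');r=np.hypot(P[...,0]-452.6,P[...,1]+190.2)
for a,b in((0,15),(20,35),(42,50),(52,60),(64,72)): print(a,b,np.round(np.median(P[...,2][(r>a)&(r<b)]),1))
im,P=cloud('wristB')
pv=np.array([580,355.9])
for r,z in((52,64),):
  for a in np.arange(0,1.5,.05):
    q=a+.124+np.pi; X=[*(pv+r*np.array([np.cos(q),np.sin(q)])),z]; p=proj('wristB',X)[0]; i,j=np.round(p).astype(int); print('%.2f'%a,(i,j),im[j,i],end=';')
print(rows([561,79.3,250],-np.pi/2+.009))
E
```

```text
0 15 3.6
20 35 3.7
42 50 4.6
52 60 480.1
64 72 478.7
0.00 (np.int64(133), np.int64(158)) [185 180 175];0.05 (np.int64(135), np.int64(158)) [187 182 176];0.10 (np.int64(137), np.int64(158)) [186 181 176];0.15 (np.int64(139), np.int64(157)) [185 180 174];0.20 (np.int64(141), np.int64(157)) [110 106 102];0.25 (np.int64(143), np.int64(156)) [64 61 59];0.30 (np.int64(144), np.int64(156)) [80 77 74];0.35 (np.int64(146), np.int64(155)) [103  99  96];0.40 (np.int64(148), np.int64(154)) [102  99  96];0.45 (np.int64(150), np.int64(154)) [101  98  94];0.50 (np.int64(151), np.int64(153)) [137 132 128];0.55 (np.int64(153), np.int64(152)) [186 182 176];0.60 (np.int64(154), np.int64(151)) [188 183 177];0.65 (np.int64(156), np.int64(149)) [188 183 178];0.70 (np.int64(157), np.int64(148)) [188 184 181];0.75 (np.int64(158), np.int64(147)) [187 183 177];0.80 (np.int64(160), np.int64(145)) [189 183 178];0.85 (np.int64(161), np.int64(144)) [185 179 173];0.90 (np.int64(162), np.int64(142)) [103 102  99];0.95 (np.int64(163), np.int64(141)) [121 126 125];1.00 (np.int64(164), np.int64(139)) [77 79 79];1.05 (np.int64(165), np.int64(137)) [74 75 75];1.10 (np.int64(165), np.int64(135)) [137 141 140];1.15 (np.int64(166), np.int64(133)) [180 177 171];1.20 (np.int64(167), np.int64(132)) [188 183 177];1.25 (np.int64(167), np.int64(130)) [189 184 179];1.30 (np.int64(167), np.int64(128)) [189 185 181];1.35 (np.int64(168), np.int64(126)) [190 187 185];1.40 (np.int64(168), np.int64(124)) [189 184 178];1.45 (np.int64(168), np.int64(121)) [189 184 178];[array([0.244, 0.22 , 1.211]), [array([0.   , 0.   , 0.054]), array([-1.000e-03,  1.000e-03, -1.517e+00])]]
```

```bash
python3 -m crank '[[[0.12,0.11,0.3],[0,0,0.027]],[[0.244,0.22,0.6],[0,0,0.054]],[[0.244,0.22,1],[0,0,0.054]],[[0.244,0.22,1],[0,0,0.054]]]' 0.5
python3 -m crank '[[[0,0,0.33],[0,0,0]],[[0,0,0.66],[0,0,0]],[[0,0,1],[0,0,0]],[[0,0,1],[0,0,0]],[[0,0,1],[0,0,0]],[[0,0,1],[0,0,0]]]' |head -4
python3 - <<'E'
from h import *
print(rows([561,79.3,67],-np.pi/2+.009))
snap('wrist','w3.png')
E
```

```text
time: 2.9
tool_pos: [558.3, 78.8, 276.0]
ee_rot: [0.001, 1.0, 0.004, -0.006]
contact_force: [-1.1, -0.6, -1.1]
gripper_width: 0.5
grip_force: 0.0
time: 3.5
tool_pos: [564.0, 81.5, 135.7]
ee_rot: [-0.0, 1.0, 0.006, 0.003]
contact_force: [0.7, 0.3, 0.1]
[array([-0.023,  0.015,  0.458]), [array([-0.   , -0.003,  0.001]), array([ 5.00e-03, -1.00e-03, -1.57e+00])]]
```

View pics/w3.png

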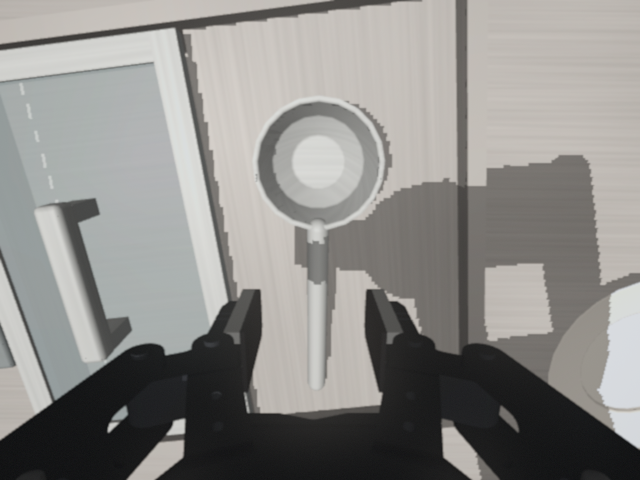

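The fingers (245,300)/(380,300) straddle the ladle's bar at (317,300), aligned. I'll descend and grip.

```bash
python3 -m crank '[[[-0.02,0.015,0.2],[0,0,0]],[[-0.02,0.015,0.38],[0,0,0]],[[-0.02,0.015,0.458],[0,0,0]],[[-0.02,0.015,0.458],[0,0,0]],[[-0.02,0.015,0.458],[0,0,0]]]' 
python3 -m crank '[[[0,0,0],[0,0,0]],[[0,0,0],[0,0,0]],[[0,0,0],[0,0,0]],[[0,0,0],[0,0,0]],[[0,0,0],[0,0,0]],[[0,0,0],[0,0,0]],[[0,0,0],[0,0,0]],[[0,0,0],[0,0,0]]]' 0
```

```text
time: 4.05
tool_pos: [559.8, 79.5, 65.0]
ee_rot: [-0.0, 1.0, 0.006, 0.002]
contact_force: [0.3, 0.3, 0.2]
gripper_width: 0.497
grip_force: 0.0
time: 4.85
tool_pos: [559.2, 79.2, 64.6]
ee_rot: [0.0, 1.0, 0.006, 0.001]
contact_force: [-0.2, -1.0, 6.5]
gripper_width: 0.121
grip_force: 58.7
```

```bash
python3 -m crank '[[[0,0,-0.1],[0,0,0]],[[0,0,-0.3],[0,0,0]],[[0,0,-0.55],[0,0,0]],[[0,0,-0.8],[0,0,0]],[[0,0,-0.8],[0,0,0]]]' 
python3 -m crank '[[[-0.08,0.13,0],[0,0,0]],[[-0.2,0.33,0],[0,0,0]],[[-0.32,0.53,0],[0,0,0]],[[-0.44,0.72,0],[0,0,0]],[[-0.55,0.9,0],[0,0,0]]]' 
python3 -m crank '[[[-0.12,0.2,0],[0,0,0]],[[-0.24,0.4,0],[0,0,0]],[[-0.36,0.6,0],[0,0,0]],[[-0.46,0.76,0],[0,0,0]],[[-0.52,0.86,0],[0,0,0]],[[-0.55,0.9,0],[0,0,0]],[[-0.55,0.9,0],[0,0,0]],[[-0.55,0.9,0],[0,0,0]],[[-0.55,0.9,0],[0,0,0]]]'
python3 - <<'E'
from h import *
im,d=snap('wrist','w4.png');s=state();print(s['gripper_width'],s['grip_force'])
print(rows([394.6,-190.2,16],-np.pi/2+.009))
im,P=cloud('wrist');Z=P[...,2];v,u=np.mgrid[:480,:640]
m=(Z>130)&(Z<260)&(u>220)&(u<420)&(v<250)
c=P[m];print(m.sum(),cv2.minAreaRect(c[:,:2].astype(np.float32)),np.percentile(c[:,2],[5,50,95]))
r=np.hypot(P[...,0]-452.6,P[...,1]+190.2)
E
```

```text
time: 5.35
tool_pos: [561.3, 79.7, 188.6]
ee_rot: [-0.001, 1.0, 0.006, 0.005]
contact_force: [0.2, -0.3, -1.1]
gripper_width: 0.114
grip_force: 58.8
time: 5.85
tool_pos: [475.6, -57.6, 182.1]
ee_rot: [-0.0, 1.0, 0.006, -0.001]
contact_force: [0.2, 0.1, -1.5]
gripper_width: 0.116
grip_force: 58.8
time: 6.75
tool_pos: [396.9, -191.9, 183.1]
ee_rot: [-0.0, 1.0, 0.006, -0.0]
contact_force: [0.8, 0.3, -1.0]
gripper_width: 0.113
grip_force: 58.8
0.11904885018539528 58.7924525141716
[array([-0.015, -0.011,  1.114]), [array([-0.   ,  0.   ,  0.002]), array([-0.   , -0.   , -1.569])]]
32358 ((458.0395812988281, -193.07171630859375), (63.772071838378906, 62.97891616821289), 86.28148651123047) [175.33083777 186.25919016 202.6140026 ]
```

View pics/w4.png

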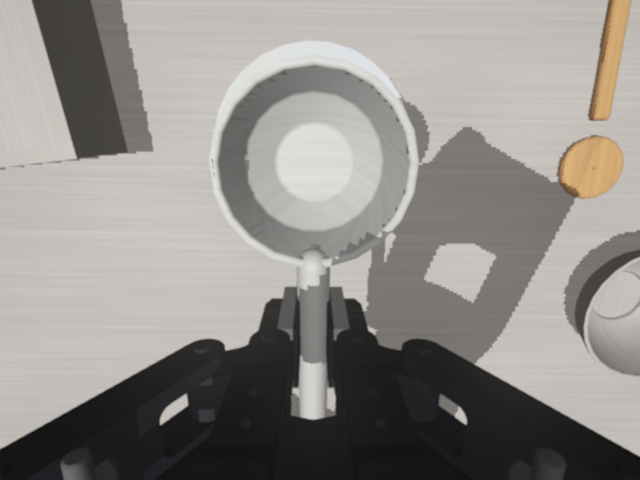

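The ladle is held firm, with its bowl at (313,160), about 5 mm beyond the plate's centre. I'll lower it with that correction, slowly at the end.

```bash
python3 -m crank '[[[-0.03,-0.02,0.3],[0,0,0]],[[-0.03,-0.02,0.6],[0,0,0]],[[-0.03,-0.02,0.85],[0,0,0]],[[-0.03,-0.02,1],[0,0,0]],[[-0.03,-0.02,1],[0,0,0]],[[-0.03,-0.02,1],[0,0,0]],[[-0.03,-0.02,1],[0,0,0]]]' 
python3 -m crank '[[[0,0,0.02],[0,0,0]],[[0,0,0.04],[0,0,0]],[[0,0,0.06],[0,0,0]],[[0,0,0.07],[0,0,0]],[[0,0,0.08],[0,0,0]],[[0,0,0.08],[0,0,0]],[[0,0,0.08],[0,0,0]]]'
python3 -m crank '[[[0,0,0.005],[0,0,0]],[[0,0,0.01],[0,0,0]],[[0,0,0.015],[0,0,0]],[[0,0,0.02],[0,0,0]],[[0,0,0.02],[0,0,0]]]'
```

```text
time: 7.5
tool_pos: [393.4, -190.1, 34.7]
ee_rot: [0.001, 1.0, 0.006, 0.001]
contact_force: [-0.3, -0.8, -1.4]
gripper_width: 0.117
grip_force: 58.7
time: 8.2
tool_pos: [392.0, -189.7, 21.3]
ee_rot: [0.0, 1.0, 0.006, -0.0]
contact_force: [0.2, 0.4, -1.7]
gripper_width: 0.114
grip_force: 58.7
time: 8.7
tool_pos: [391.9, -189.7, 18.2]
ee_rot: [-0.0, 1.0, 0.006, -0.0]
contact_force: [-0.3, -0.3, -1.8]
gripper_width: 0.115
grip_force: 58.7
```

```bash
python3 -m crank '[[[0,0,0.005],[0,0,0]],[[0,0,0.01],[0,0,0]],[[0,0,0.014],[0,0,0]],[[0,0,0.014],[0,0,0]]]'
python3 -m crank '[[[0,0,0.005],[0,0,0]],[[0,0,0.01],[0,0,0]],[[0,0,0.01],[0,0,0]]]'
python3 -m crank '[[[0,0,0.005],[0,0,0]],[[0,0,0.007],[0,0,0]],[[0,0,0.007],[0,0,0]]]'
```

```text
time: 9.1
tool_pos: [392.0, -189.7, 16.1]
ee_rot: [-0.0, 1.0, 0.006, -0.0]
contact_force: [-0.1, -0.4, -2.1]
gripper_width: 0.116
grip_force: 58.7
time: 9.4
tool_pos: [391.9, -189.7, 14.6]
ee_rot: [-0.0, 1.0, 0.006, -0.0]
contact_force: [0.7, -0.3, -1.7]
gripper_width: 0.113
grip_force: 58.7
time: 9.7
tool_pos: [392.1, -189.8, 13.9]
ee_rot: [0.0, 1.0, 0.006, 0.0]
contact_force: [-0.6, 0.0, 2.4]
gripper_width: 0.111
grip_force: 60.4
```

```bash
python3 -m crank '[[[0,0,0],[0,0,0]],[[0,0,0],[0,0,0]],[[0,0,0],[0,0,0]],[[0,0,0],[0,0,0]]]' 0.28
python3 -m crank '[[[0,0,-0.05],[0,0,0]],[[0,0,-0.15],[0,0,0]],[[0,0,-0.35],[0,0,0]],[[0,0,-0.65],[0,0,0]],[[0,0,-1],[0,0,0]],[[0,0,-1],[0,0,0]],[[0,0,-1],[0,0,0]]]'
python3 - <<'E'
from h import *
snap('wrist','w5.png');s=state()
im,P=cloud('wrist');X,Y,Z=P[...,0],P[...,1],P[...,2];v,u=np.mgrid[:480,:640]
m=(Z>27)&(Z<45)&(abs(X-452)<50)&(abs(Y+190)<50); c=P[m]; r=cv2.minAreaRect(c[:,:2].astype(np.float32));print('bowl',r)
k=np.linalg.lstsq(np.c_[c[:,:2]-[452,-190],np.ones(len(c))],c[:,2],rcond=None)[0];print('tilt',k)
r=np.hypot(X-452.6,Y+190.2)
m=(Z>11)&(Z<18)&(r<95)&(r>65);c=P[m];print(cv2.minEnclosingCircle(c[:,:2].astype(np.float32)),cv2.minAreaRect(c[:,:2].astype(np.float32)))
print(rows([690,-177,150],-np.pi/2+.268))
E
```

```text
time: 10.1
tool_pos: [392.3, -189.8, 13.7]
ee_rot: [0.0, 1.0, 0.006, 0.0]
contact_force: [0.1, -0.4, 0.3]
gripper_width: 0.279
grip_force: 0.3
time: 10.8
tool_pos: [392.5, -189.9, 165.2]
ee_rot: [0.001, 1.0, 0.006, 0.002]
contact_force: [-0.8, -0.4, -0.0]
gripper_width: 0.286
grip_force: 0.0
bowl ((446.9346618652344, -186.916748046875), (66.73027038574219, 74.41968536376953), 52.52974319458008)
tilt [ 2.02420553e-02 -1.25718644e-04  3.23660768e+01]
((453.1955261230469, -190.23928833007812), 79.71449279785156) ((453.3830871582031, -190.54832458496094), (158.17572021484375, 157.95042419433594), 87.3175277709961)
[array([ 1.991, -0.059,  0.091]), [array([ 0.   ,  0.   , -0.128]), array([ 0.   , -0.   ,  1.443])]]
```

View pics/w5.png

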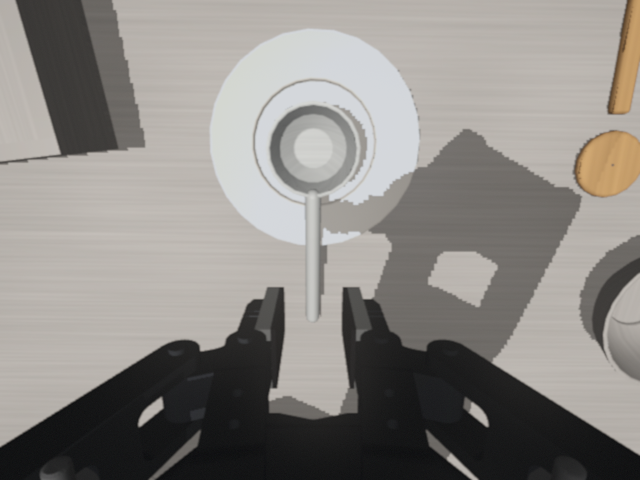

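The ladle sits bowl-in-plate: the foot is at (314,148) against the plate ring at (315,141), about 5 mm off and level. Next, the glass handle.

```bash
python3 -m crank '[[[0.1,-0.24,0],[0,0,0]],[[0.22,-0.52,0],[0,0,0]],[[0.34,-0.8,0],[0,0,0]],[[0.37,-0.88,0],[0,0,0]]]' 0.5
python3 -m crank '[[[0.14,-0.33,0],[0,0,0]],[[0.28,-0.66,0],[0,0,0]],[[0.37,-0.88,0],[0,0,0]]]'
python3 -m crank '[[[0.12,-0.28,0],[0,0,-0.03]],[[0.24,-0.56,0],[0,0,-0.056]],[[0.33,-0.78,0],[0,0,-0.056]],[[0.37,-0.88,0],[0,0,-0.056]],[[0.37,-0.88,0],[0,0,-0.056]],[[0.37,-0.88,0],[0,0,-0.056]],[[0.37,-0.88,0],[0,0,-0.056]],[[0.37,-0.88,0],[0,0,-0.056]]]'
python3 - <<'E'
from h import *
print(rows([553.4,208.9,76],-np.pi/2+.124))
E
```

```text
time: 11.25
tool_pos: [445.8, -53.9, 161.8]
ee_rot: [-0.001, 1.0, 0.008, -0.002]
contact_force: [0.2, -0.9, -0.9]
gripper_width: 0.497
grip_force: 0.0
time: 11.55
tool_pos: [499.4, 76.9, 162.0]
ee_rot: [0.0, 1.0, 0.006, -0.002]
contact_force: [-0.0, -0.7, 0.3]
gripper_width: 0.501
grip_force: 0.0
time: 12.35
tool_pos: [553.4, 206.7, 163.8]
ee_rot: [0.0, 0.998, 0.061, -0.0]
contact_force: [0.3, -0.3, -0.7]
gripper_width: 0.501
grip_force: 0.0
[array([ 0.002, -0.015,  0.585]), [array([ 0.   ,  0.   , -0.001]), array([ 0.  , -0.  ,  1.57])]]
```

```bash
python3 -m crank '[[[0,-0.015,0.25],[0,0,0]],[[0,-0.015,0.45],[0,0,0]],[[0,-0.015,0.57],[0,0,0]],[[0,-0.015,0.57],[0,0,0]],[[0,-0.015,0.57],[0,0,0]]]'
python3 -m crank '[[[0,0,0],[0,0,0]],[[0,0,0],[0,0,0]],[[0,0,0],[0,0,0]],[[0,0,0],[0,0,0]],[[0,0,0],[0,0,0]],[[0,0,0],[0,0,0]],[[0,0,0],[0,0,0]]]' 0
python3 -m crank '[[[0,0.04,0],[0,0,0]],[[0,0.12,0],[0,0,0]],[[0,0.22,0],[0,0,0]],[[0,0.34,0],[0,0,0]],[[0,0.46,0],[0,0,0]],[[0,0.58,0],[0,0,0]],[[0,0.68,0],[0,0,0]],[[0,0.76,0],[0,0,0]],[[0,0.84,0],[0,0,0]],[[0,0.9,0],[0,0,0]],[[0,0.92,0],[0,0,0]],[[0,0.92,0],[0,0,0]]]'
```

```text
time: 12.85
tool_pos: [553.9, 209.9, 78.8]
ee_rot: [0.0, 0.998, 0.061, 0.0]
contact_force: [-0.2, 0.7, 1.6]
gripper_width: 0.501
grip_force: 0.0
time: 13.55
tool_pos: [554.6, 209.2, 80.0]
ee_rot: [0.001, 0.998, 0.062, 0.002]
contact_force: [0.1, -5.3, 4.2]
gripper_width: 0.148
grip_force: 59.9
time: 14.75
tool_pos: [571.9, 72.9, 79.9]
ee_rot: [0.0, 0.998, 0.062, 0.002]
contact_force: [-0.0, -2.4, 6.5]
gripper_width: 0.146
grip_force: 60.2
```

```bash
python3 -m crank '[[[0,0.01,0],[0,0,0]],[[0,0.018,0],[0,0,0]],[[0,0.018,0],[0,0,0]],[[0,0.018,0],[0,0,0]]]'
python3 -m crank '[[[0,0.008,0],[0,0,0]],[[0,0.014,0],[0,0,0]],[[0,0.014,0],[0,0,0]],[[0,0.014,0],[0,0,0]]]'
```

```text
time: 15.15
tool_pos: [572.2, 71.1, 79.9]
ee_rot: [-0.0, 0.998, 0.062, 0.002]
contact_force: [-1.4, 0.5, 6.4]
gripper_width: 0.147
grip_force: 60.2
time: 15.55
tool_pos: [572.2, 70.3, 80.0]
ee_rot: [-0.001, 0.998, 0.062, 0.002]
contact_force: [-1.2, 4.8, 5.9]
gripper_width: 0.145
grip_force: 60.2
```

```bash
python3 -m crank '[[[0,0,0],[0,0,0]],[[0,0,0],[0,0,0]],[[0,0,0],[0,0,0]]]' 0.5
python3 -m crank '[[[0,0,-0.1],[0,0,0]],[[0,0,-0.3],[0,0,0]],[[0,0,-0.6],[0,0,0]],[[0,0,-0.6],[0,0,0]]]'
python3 -m crank '[[[0.07,0.2,0],[0,0,0]],[[0.16,0.48,0],[0,0,0]],[[0.25,0.75,0],[0,0,0]],[[0.29,0.87,0],[0,0,0]]]'
python3 -m crank '[[[0.09,0.28,0],[0,0,-0.03]],[[0.18,0.55,0],[0,0,-0.06]],[[0.25,0.75,0],[0,0,-0.072]],[[0.29,0.87,0],[0,0,-0.072]],[[0.29,0.87,0],[0,0,-0.072]],[[0.29,0.87,0],[0,0,-0.072]],[[0.29,0.87,0],[0,0,-0.072]]]'
python3 - <<'E'
from h import *
snap('wrist','w6.png')
im,P=cloud('wrist');X,Y,Z=P[...,0],P[...,1],P[...,2];v,u=np.mgrid[:480,:640]
m=(Z>9)&(Z<22)&(X>655)&(X<770)&(abs(Y+175)<40)&(v<290); c=P[m];print(m.sum(),cv2.minAreaRect(c[:,:2].astype(np.float32)),np.median(c[:,2]))
print(rows([690,-177,4],-np.pi/2+.268))
im,d=snap('top'); im,P=cloud('top')
for n,(uu,vv) in dict(handle=(325,225)).items(): pass
Z=P[...,2];m=(Z>88)&(Z<110)&(abs(P[...,0]-570)<60)&(abs(P[...,1]-90)<70);c=P[m];print('handle top',m.sum(),c.mean(0) if m.sum() else '')
E
```

```text
time: 15.85
tool_pos: [571.1, 68.4, 78.1]
ee_rot: [0.0, 0.998, 0.062, -0.0]
contact_force: [-0.2, 1.0, -0.1]
gripper_width: 0.499
grip_force: 0.0
time: 16.25
tool_pos: [574.8, 68.9, 174.1]
ee_rot: [-0.0, 0.998, 0.062, 0.006]
contact_force: [0.1, 0.1, -0.2]
gripper_width: 0.501
grip_force: 0.0
time: 16.65
tool_pos: [631.4, -58.7, 167.4]
ee_rot: [0.001, 0.998, 0.061, 0.0]
contact_force: [-0.6, 0.8, -0.1]
gripper_width: 0.499
grip_force: 0.0
time: 17.35
tool_pos: [689.2, -178.2, 167.9]
ee_rot: [-0.0, 0.991, 0.134, -0.0]
contact_force: [-0.6, -0.1, -0.2]
gripper_width: 0.5
grip_force: 0.0
2516 ((708.8887939453125, -173.6037139892578), (104.83171081542969, 15.918722152709961), 15.079182624816895) 13.90880551357692
[array([ 0.007, -0.005,  1.095]), [array([-0.   ,  0.   ,  0.001]), array([-0.  , -0.  , -1.57])]]
handle top 117 [568.41538625  69.39047589  97.57548968]
```

View pics/w6.png

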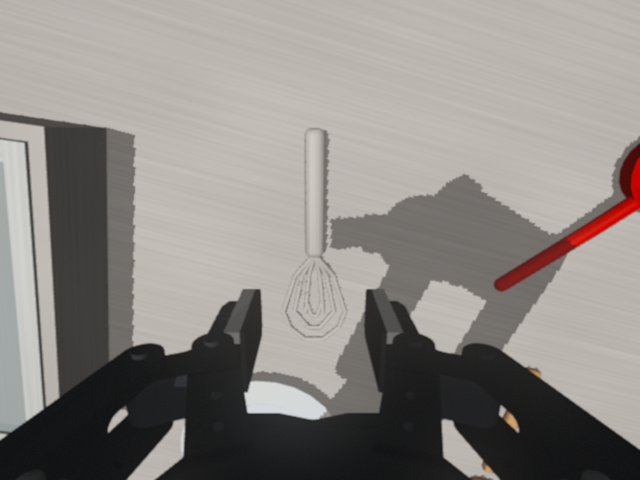

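The whisk handle (315,130)–(315,255) is centred between the fingers, with the glass fully open (handle at 568,69). I'll descend and grip.

```bash
python3 -m crank '[[[0.02,0,0.3],[0,0,0]],[[0.02,0,0.6],[0,0,0]],[[0.02,0,0.85],[0,0,0]],[[0.02,0,1],[0,0,0]],[[0.02,0,1],[0,0,0]],[[0.02,0,1],[0,0,0]],[[0.02,0,1],[0,0,0]]]'
python3 -m crank '[[[0,0,0.04],[0,0,0]],[[0,0,0.07],[0,0,0]],[[0,0,0.09],[0,0,0]],[[0,0,0.09],[0,0,0]],[[0,0,0.09],[0,0,0]]]'
```

```text
time: 18.15
tool_pos: [694.1, -178.8, 20.6]
ee_rot: [0.001, 0.991, 0.134, 0.002]
contact_force: [0.1, 0.6, 0.8]
gripper_width: 0.493
grip_force: 0.0
time: 18.65
tool_pos: [692.6, -178.7, 4.6]
ee_rot: [0.0, 0.991, 0.133, -0.0]
contact_force: [0.8, -0.2, 1.5]
gripper_width: 0.497
grip_force: 0.0
```

```bash
python3 -m crank '[[[0,0,0],[0,0,0]],[[0,0,0],[0,0,0]],[[0,0,0],[0,0,0]],[[0,0,0],[0,0,0]],[[0,0,0],[0,0,0]],[[0,0,0],[0,0,0]],[[0,0,0],[0,0,0]]]' 0
python3 -m crank '[[[0,0,-0.08],[0,0,0]],[[0,0,-0.25],[0,0,0]],[[0,0,-0.5],[0,0,0]],[[0,0,-0.75],[0,0,0]],[[0,0,-0.95],[0,0,0]],[[0,0,-1],[0,0,0]],[[0,0,-1],[0,0,0]]]'
```

```text
time: 19.35
tool_pos: [692.9, -178.8, 5.1]
ee_rot: [0.0, 0.991, 0.134, 0.0]
contact_force: [-0.2, -0.4, 3.9]
gripper_width: 0.164
grip_force: 61.8
time: 20.05
tool_pos: [692.9, -178.7, 155.8]
ee_rot: [0.0, 0.991, 0.134, 0.001]
contact_force: [-0.2, 0.5, -1.1]
gripper_width: 0.164
grip_force: 61.3
```

```bash
python3 -m crank '[[[0,-0.12,0],[0,0,0]],[[0,-0.35,0],[0,0,0]],[[0,-0.6,0],[0,0,0]],[[-0.013,-0.905,0],[0,0,0]]]'
python3 -m crank '[[[0,-0.3,0],[0,0,0]],[[0,-0.6,0],[0,0,0]],[[-0.013,-0.905,0],[0,0,0]]]'
python3 -m crank '[[[0,-0.3,0],[0,0,0.02]],[[0,-0.55,0],[0,0,0.04]],[[0,-0.75,0],[0,0,0.06]],[[0,-0.86,0],[0,0,0.072]],[[-0.013,-0.905,0],[0,0,0.072]],[[-0.013,-0.905,0],[0,0,0.072]],[[-0.013,-0.905,0],[0,0,0.072]],[[-0.013,-0.905,0],[0,0,0.072]]]'
python3 - <<'E'
from h import *
snap('wrist','w7.png');snap('scene')
print(rows([578.7,212.1,14],-np.pi/2+.124))
im,P=cloud('wrist');X,Y,Z=P[...,0],P[...,1],P[...,2];v,u=np.mgrid[:480,:640]
m=(Z>145)&(Z<180)&(v<235)&(u>250)&(u<380); c=P[m];print(m.sum(),cv2.minAreaRect(c[:,:2].astype(np.float32)),np.percentile(c[:,2],[5,50,95]))
E
```

```text
time: 20.45
tool_pos: [652.8, -46.7, 151.6]
ee_rot: [-0.001, 0.991, 0.133, -0.002]
contact_force: [0.7, 0.2, 0.0]
gripper_width: 0.165
grip_force: 61.3
time: 20.75
tool_pos: [614.3, 84.5, 152.0]
ee_rot: [-0.0, 0.991, 0.134, -0.003]
contact_force: [0.1, 0.7, -0.3]
gripper_width: 0.165
grip_force: 61.3
time: 21.55
tool_pos: [579.3, 211.5, 154.2]
ee_rot: [0.0, 0.998, 0.061, -0.0]
contact_force: [-0.4, 0.2, -1.4]
gripper_width: 0.168
grip_force: 61.3
[array([-0.004, -0.004,  0.937]), [array([ 0.   ,  0.   , -0.001]), array([ 0.  , -0.  ,  1.57])]]
4265 ((630.4546508789062, 217.7210693359375), (36.60411834716797, 16.054792404174805), 6.9465460777282715) [159.57247957 162.94733468 164.36028072]
```

View pics/w7.png

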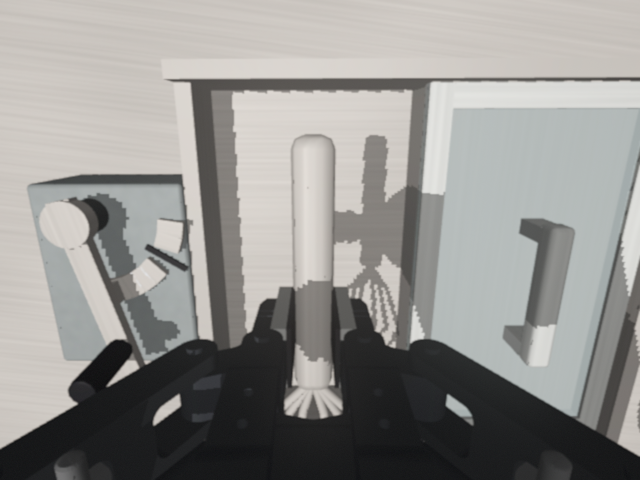

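The whisk handle (313,140)–(313,380) is centred over the open well between walls x≈215 and 420, parallel to it. I'll lower it.

```bash
python3 -m crank '[[[0,0,0.15],[0,0,0]],[[0,0,0.35],[0,0,0]],[[0,0,0.55],[0,0,0]],[[0,0,0.72],[0,0,0]],[[0,0,0.82],[0,0,0]],[[0,0,0.89],[0,0,0]],[[0,0,0.91],[0,0,0]],[[0,0,0.91],[0,0,0]],[[0,0,0.91],[0,0,0]]]'
python3 -m crank '[[[0,0,0.006],[0,0,0]],[[0,0,0.012],[0,0,0]],[[0,0,0.018],[0,0,0]],[[0,0,0.018],[0,0,0]]]'
```

```text
time: 22.55
tool_pos: [580.0, 212.6, 19.1]
ee_rot: [-0.0, 0.998, 0.062, 0.001]
contact_force: [0.1, -0.0, -0.6]
gripper_width: 0.164
grip_force: 61.3
time: 22.95
tool_pos: [579.2, 212.5, 15.5]
ee_rot: [0.0, 0.998, 0.062, 0.0]
contact_force: [-0.2, 0.2, -0.8]
gripper_width: 0.168
grip_force: 61.3
```

```bash
python3 -m crank '[[[0,0,0.006],[0,0,0]],[[0,0,0.012],[0,0,0]],[[0,0,0.012],[0,0,0]],[[0,0,0.012],[0,0,0]]]'
python3 -m crank '[[[0,0,0.005],[0,0,0]],[[0,0,0.008],[0,0,0]],[[0,0,0.008],[0,0,0]]]'
```

```text
time: 23.35
tool_pos: [579.2, 212.4, 13.6]
ee_rot: [0.0, 0.998, 0.062, -0.0]
contact_force: [0.2, -0.3, -2.4]
gripper_width: 0.166
grip_force: 61.3
time: 23.65
tool_pos: [579.4, 212.5, 13.1]
ee_rot: [-0.0, 0.998, 0.062, 0.0]
contact_force: [-2.3, -0.3, 4.2]
gripper_width: 0.167
grip_force: 62.0
```

```bash
python3 -m crank '[[[0,0,0],[0,0,0]],[[0,0,0],[0,0,0]],[[0,0,0],[0,0,0]],[[0,0,0],[0,0,0]]]' 0.4
python3 -m crank '[[[0,0,-0.06],[0,0,0]],[[0,0,-0.2],[0,0,0]],[[0,0,-0.45],[0,0,0]],[[0,0,-0.75],[0,0,0]],[[0,0,-1],[0,0,0]],[[0,0,-1],[0,0,0]]]'
python3 -m crank '[[[-0.04,0.25,0],[0,0,0]],[[-0.1,0.55,0],[0,0,0]],[[-0.15,0.8,0],[0,0,0]],[[-0.17,0.94,0],[0,0,0]],[[-0.17,0.94,0],[0,0,0]],[[-0.17,0.94,0],[0,0,0]],[[-0.17,0.94,0],[0,0,0]]]' 0.5
python3 - <<'E'
from h import *
snap('wrist','w8.png')
im,P=cloud('wrist');X,Y,Z=P[...,0],P[...,1],P[...,2];v,u=np.mgrid[:480,:640]
m=(Z>92)&(Z<103)&(abs(X-570)<60)&(abs(Y-70)<40)&(v<330); c=P[m];print('bar',m.sum(),cv2.minAreaRect(c[:,:2].astype(np.float32)))
print(rows([571,70,77],-np.pi/2+.124))
E
```

```text
time: 24.05
tool_pos: [579.2, 212.5, 12.2]
ee_rot: [0.0, 0.998, 0.062, -0.0]
contact_force: [0.2, 0.9, 0.3]
gripper_width: 0.401
grip_force: 0.0
time: 24.65
tool_pos: [582.6, 213.7, 169.6]
ee_rot: [-0.002, 0.998, 0.062, 0.006]
contact_force: [0.2, -1.3, -0.2]
gripper_width: 0.398
grip_force: 0.0
time: 25.35
tool_pos: [571.3, 70.3, 162.3]
ee_rot: [-0.0, 0.998, 0.062, -0.0]
contact_force: [0.8, -0.1, 0.2]
gripper_width: 0.502
grip_force: 0.0
bar 3398 ((571.3643798828125, 70.21553039550781), (89.60929870605469, 14.00694465637207), 7.103230953216553)
[array([-0.002,  0.003,  0.569]), [array([-0.   ,  0.   ,  0.001]), array([-0.  , -0.  , -1.57])]]
```

View pics/w8.png

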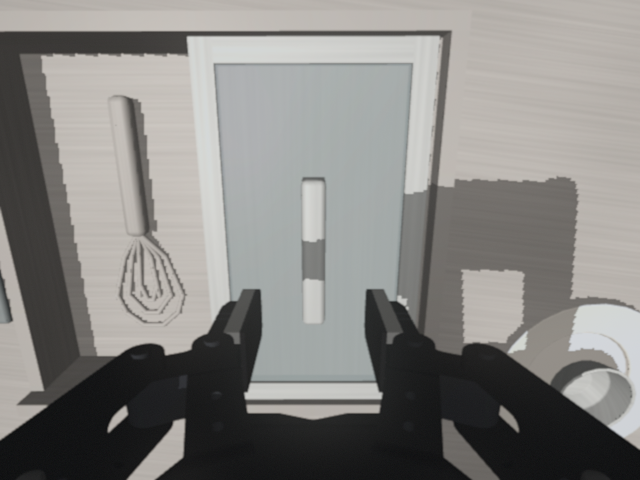

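The whisk lies flat lengthwise in the well (120,100)–(155,320). The glass bar (313,180)–(313,322) is centred between the fingers. Now I'll shut the glass.

```bash
python3 -m crank '[[[0,0,0.25],[0,0,0]],[[0,0,0.45],[0,0,0]],[[0,0,0.565],[0,0,0]],[[0,0,0.565],[0,0,0]],[[0,0,0.565],[0,0,0]]]'
python3 -m crank '[[[0,0,0],[0,0,0]],[[0,0,0],[0,0,0]],[[0,0,0],[0,0,0]],[[0,0,0],[0,0,0]],[[0,0,0],[0,0,0]],[[0,0,0],[0,0,0]],[[0,0,0],[0,0,0]]]' 0
python3 -m crank '[[[0,-0.04,0],[0,0,0]],[[0,-0.12,0],[0,0,0]],[[0,-0.22,0],[0,0,0]],[[0,-0.34,0],[0,0,0]],[[0,-0.46,0],[0,0,0]],[[0,-0.58,0],[0,0,0]],[[0,-0.68,0],[0,0,0]],[[0,-0.76,0],[0,0,0]],[[0,-0.84,0],[0,0,0]],[[0,-0.9,0],[0,0,0]],[[0,-0.92,0],[0,0,0]],[[0,-0.92,0],[0,0,0]]]'
python3 -m crank '[[[0,-0.006,0],[0,0,0]],[[0,-0.012,0],[0,0,0]],[[0,-0.012,0],[0,0,0]],[[0,-0.012,0],[0,0,0]]]'
```

```text
time: 25.9
tool_pos: [571.7, 70.2, 77.9]
ee_rot: [0.0, 0.998, 0.062, 0.0]
contact_force: [-0.5, 0.5, 0.8]
gripper_width: 0.499
grip_force: 0.0
time: 26.6
tool_pos: [572.2, 70.3, 79.3]
ee_rot: [-0.001, 0.998, 0.062, 0.001]
contact_force: [-0.8, 3.8, 5.7]
gripper_width: 0.15
grip_force: 60.1
time: 27.8
tool_pos: [554.9, 206.8, 79.2]
ee_rot: [-0.0, 0.998, 0.062, 0.001]
contact_force: [-2.8, 1.9, 6.5]
gripper_width: 0.15
grip_force: 60.3
time: 28.2
tool_pos: [554.8, 207.7, 79.2]
ee_rot: [0.0, 0.998, 0.062, 0.001]
contact_force: [-1.1, -2.5, 7.4]
gripper_width: 0.149
grip_force: 60.3
```

```bash
python3 -m crank '[[[0,-0.006,0],[0,0,0]],[[0,-0.012,0],[0,0,0]],[[0,-0.012,0],[0,0,0]]]'
python3 -m crank '[[[0,-0.006,0],[0,0,0]],[[0,-0.012,0],[0,0,0]],[[0,-0.012,0],[0,0,0]]]'
```

```text
time: 28.5
tool_pos: [554.6, 209.2, 79.3]
ee_rot: [0.001, 0.998, 0.062, 0.001]
contact_force: [-1.8, -2.8, 6.5]
gripper_width: 0.151
grip_force: 60.3
time: 28.8
tool_pos: [554.6, 209.2, 79.2]
ee_rot: [0.002, 0.998, 0.063, 0.001]
contact_force: [-0.3, -8.2, 7.6]
gripper_width: 0.151
grip_force: 60.4
```

```bash
python3 -m crank '[[[0,0,0],[0,0,0]],[[0,0,0],[0,0,0]],[[0,0,0],[0,0,0]]]' 0.6
python3 -m crank '[[[0,0,-0.1],[0,0,0]],[[0,0,-0.3],[0,0,0]],[[0,0,-0.55],[0,0,0]],[[-0.05,-0.1,-0.75],[0,0,0]],[[-0.1,-0.35,-0.75],[0,0,0]],[[-0.2,-0.6,-0.75],[0,0,0]],[[-0.26,-0.82,-0.75],[0,0,0]],[[-0.26,-0.82,-0.75],[0,0,0]],[[-0.26,-0.82,-0.75],[0,0,0]],[[-0.26,-0.82,-0.75],[0,0,0]]]'
python3 - <<'E'
from h import *
im,d=snap('top');im,P=cloud('top')
snap('wrist')
im,P=cloud('wrist');X,Y,Z=P[...,0],P[...,1],P[...,2];v,u=np.mgrid[:480,:640]
for n,m in dict(post=(Z>118)&(Z<134)&(abs(X-500)<50)&(abs(Y-326)<50)&(v<330),arm=(Z>80)&(Z<90)&(abs(X-550)<60)&(abs(Y-340)<50)&(v<330),bar=(Z>92)&(Z<103)&(abs(X-553)<60)&(abs(Y-209)<40)).items():
  c=P[m];print(n,m.sum(),cv2.minAreaRect(c[:,:2].astype(np.float32)) if m.sum() else '')
print(rows([501,326.7,92],-np.pi/2+.124), state()['joints'])
E
```

```text
time: 29.1
tool_pos: [553.6, 211.7, 77.6]
ee_rot: [0.0, 0.998, 0.062, 0.0]
contact_force: [-0.4, 0.2, 0.1]
gripper_width: 0.601
grip_force: 0.0
time: 30.1
tool_pos: [500.0, 328.3, 190.0]
ee_rot: [0.0, 0.998, 0.062, -0.0]
contact_force: [-0.8, -1.1, 0.1]
gripper_width: 0.602
grip_force: 0.0
post 609 ((500.8134460449219, 327.0497741699219), (15.15857219696045, 14.908958435058594), 3.751600503921509)
arm 3882 ((540.0143432617188, 344.0680236816406), (111.9053955078125, 27.792573928833008), 16.662466049194336)
bar 3328 ((553.1138916015625, 209.6026611328125), (89.31507110595703, 14.690265655517578), 7.419795989990234)
[array([0.004, 0.009, 0.654]), [array([ 0.   ,  0.   , -0.001]), array([ 0.  , -0.  ,  1.57])]] [ 5.61351476e-01  3.83629706e-01  1.57426033e+00 -3.52288295e-04
  1.18404563e+00  2.00981694e+00]
```

```bash
python3 -m crank '[[[0,0.005,0.25],[0,0,0]],[[0,0.005,0.5],[0,0,0]],[[0,0.005,0.64],[0,0,0]],[[0,0.005,0.64],[0,0,0]],[[0,0.005,0.64],[0,0,0]]]'
python3 -m crank '[[[0,0,0],[0,0,0]],[[0,0,0],[0,0,0]],[[0,0,0],[0,0,0]],[[0,0,0],[0,0,0]],[[0,0,0],[0,0,0]],[[0,0,0],[0,0,0]],[[0,0,0],[0,0,0]],[[0,0,0],[0,0,0]]]' 0
python3 -m crank '[[[0.019,0.068,0],[0,0,-0.06]],[[0.054,0.145,0],[0,0,-0.135]],[[0.1,0.217,0],[0,0,-0.21]],[[0.157,0.28,0],[0,0,-0.285]],[[0.199,0.317,0],[0,0,-0.335]],[[0.245,0.351,0],[0,0,-0.385]],[[0.245,0.351,0],[0,0,-0.385]],[[0.245,0.351,0],[0,0,-0.385]],[[0.245,0.351,0],[0,0,-0.385]]]'
python3 - <<'E'
from h import *
snap('wrist')
p=state()['tool_pos'];c,s=np.cos(.124),np.sin(.124);d=p[:2]-[562.3,137];q=np.array([c*d[0]+s*d[1],-s*d[0]+c*d[1]])-[45,215];print(q,np.hypot(*q),np.arctan2(-q[1],-q[0]))
E
```

```text
time: 30.7
tool_pos: [500.6, 327.8, 94.6]
ee_rot: [-0.0, 0.998, 0.061, 0.0]
contact_force: [-0.7, 0.5, 0.2]
gripper_width: 0.604
grip_force: 0.0
time: 31.5
tool_pos: [500.5, 328.4, 95.8]
ee_rot: [-0.0, 0.998, 0.062, 0.001]
contact_force: [-0.9, -1.9, 7.3]
gripper_width: 0.17
grip_force: 58.4
time: 32.4
tool_pos: [543.3, 280.2, 95.8]
ee_rot: [0.0, 0.902, 0.432, 0.001]
contact_force: [-1.7, -2.8, 6.8]
gripper_width: 0.165
grip_force: 58.6
[-46.19612442 -70.52035541] 84.30422551417189 0.9908616870612936
```

```bash
python3 -m crank '[[[0,0,0],[0,0,0]],[[0,0,0],[0,0,0]],[[0,0,0],[0,0,0]]]' 0.45
python3 -m crank '[[[0,0,-0.15],[0,0,0]],[[0,0,-0.4],[0,0,0]],[[0,0,-0.7],[0,0,0]],[[0,0,-1],[0,0,0]],[[-0.3,0,-1],[0,0,0]],[[-0.6,0,-1],[0,0,0]],[[-0.6,0,-1],[0,0,0]],[[-0.6,0,-1],[0,0,0]]]'
python3 - <<'E'
from h import *
snap('wrist')
im,P=cloud('wrist');X,Y,Z=P[...,0],P[...,1],P[...,2]
c_,s_=np.cos(.124),np.sin(.124)
def cab(x): d=np.array(x)-[562.3,137]; return np.array([c_*d[0]+s_*d[1],-s_*d[0]+c_*d[1]])
for n,m in dict(post=(Z>118)&(Z<134)&(abs(X-543)<30)&(abs(Y-279)<30),bar=(Z>93)&(Z<103)&(abs(X-553)<55)&(abs(Y-209)<30)).items():
  r=cv2.minAreaRect(P[m][:,:2].astype(np.float32)); k=cab(r[0]); print(n,m.sum(),np.round(r,1) if 0 else r,k)
  if n=='post': q=k-[45,215];print('angle',np.arctan2(-q[1],-q[0]))
a,_=snap('top'); a=cv2.resize(a[160:300,210:500],None,fx=2.6,fy=2.6); b=cv2.resize(im,None,fx=.9,fy=.9) 
h=np.zeros((600,800,3),np.uint8); h[:300,:400]=cv2.resize(a,(400,300-0)); h[:300,400:]=cv2.resize(im,(400,300)); s2,_=snap('scene'); h[300:,:]=cv2.resize(s2[170:400,180:487],(800,300)) if 0 else 0
h[300:,:400]=cv2.resize(s2,(400,300)); u,v=np.round(proj('wrist',[[557,309,64]])[0]).astype(int); u=min(max(u,70),570);v=min(max(v,53),427); h[300:,400:]=cv2.resize(im[v-53:v+53,u-70:u+70],(400,300))
cv2.imwrite('pics/fin.png',h[:,:,::-1])
E
```

```text
time: 32.75
tool_pos: [542.7, 280.6, 94.0]
ee_rot: [-0.0, 0.902, 0.432, -0.0]
contact_force: [0.1, 0.5, 0.9]
gripper_width: 0.446
grip_force: 0.0
time: 33.55
tool_pos: [486.1, 210.0, 244.5]
ee_rot: [-0.0, 0.902, 0.432, 0.0]
contact_force: [0.5, 0.4, -0.4]
gripper_width: 0.452
grip_force: 0.0
post 471 ((542.6162109375, 279.2716064453125), (14.87857437133789, 15.044201850891113), 50.35002136230469) [ -1.9361497  143.61376284]
angle 0.9891697001871737
bar 2116 ((553.3685302734375, 208.9795684814453), (89.67597961425781, 14.311637878417969), 7.216141223907471) [3.97185494e-02 7.25315645e+01]
```

View pics/fin.png

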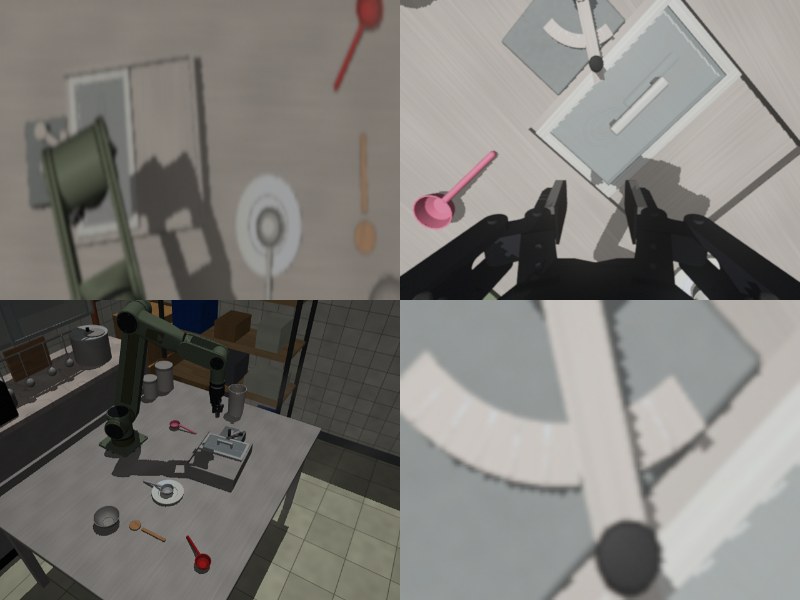

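The arm lies over the notch (lower-right panel, the gap under the arm at about (610,480)). The glass is shut with the whisk beneath, and the ladle's bowl is at the plate's centre (268,227).

```bash
python3 -c "
from plant import *
print(job_done())"
```

```text
the job is handed in; nothing more can be done
None
```

The job is handed in at about 34 s of the 72 s allowed: the ladle's bowl rests in the plate about 5 mm off centre, the whisk lies flat in the well under the fully shut glass, and the latch arm sits over the notch at 0.99 rad.

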